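# Close the caps of the tasting sauces

### The arm

A 6-joint arm with a two-finger parallel gripper is mounted at the origin on the work surface. World frame = base frame: x ahead of the robot, y to its left, z up, the work surface at z = 0. Lengths are in m, angles in rad, forces in N, time in s.
With the tool pointing down it reaches from about 0.375 to 0.75 m from the base axis. Payload 9 kg.
Tool frame: the origin (TCP) lies at the very end of the fingers, on their centre line; the grasp point (between the pads) lies 19 mm behind it; z points along the fingers, y is the line along which they close (so a half turn about z gives the same grasp; the last joint's range is limited). The gripper opens to 85 mm and grips with 20 to 120 N. Pads are 22 mm wide; open, the fingers measure 114 mm over their backs; the gripper's body (76 mm by 85 mm) begins 54 mm behind the grasp point. The pads swing forward as they close: fully open they stand 13 mm farther back than shut.
Start: joints at [0.915, 0.104, 0.097, 1.564, 0, 1.353], TCP at [0.254, 0.543, 0.231] pointing down, gripper open.
Joint ranges: [-2.99, 2.99], [-0.84, 1.86], [-1.1, 1.16], [-1.84, 2.11], [-1.51, 1.56], [-3.14, 3.14]. Speed limits (rad/s): [2.22, 2.22, 2.57, 3.14, 3.14, 3.14].

### API

Orientations are given as [roll, pitch, yaw] about the fixed x, y, z axes, in that order (R = Rz(yaw) Ry(pitch) Rx(roll)).
In Python, from station import r gives the robot as it stands.
- The arm moves only by the tool jog_arm, never from a script. Its argument "steps" is a list of rows, each an object with "dp": the shift along the tool's x, y, z in cm, a list of three; "roll": the turn about the tool's z in rad. In form: [{"dp": [dx, dy, dz], "roll": roll}, ...]. A call has 1 to 10 rows; each row is the pose to reach, as a shift and turn from the pose commanded when the call began, along the tool's axes at that moment; what a row does not reach only later rows make up. A row lasts 1/10 s, in which the tool goes at most 50 mm and 8.59 degrees, less where a joint would pass 70% of its speed; a pose out of reach is approached as far as the arm can. A call with a gripper value outside its range is refused whole. "hand" is the closure, from -1 (fully open) to 1 (shut), set as the call begins (left out, the last holds). The fingers move at their own pace and stop on an object; the grip force is fixed at half the most. Time passes only in rows, so rows that repeat a pose let the fingers close. It gives the time, the measured TCP pose, the force, the opening and the grip force at its end, in the units of the state.
- r.get_obs(): the state, without advancing time (a new reading comes with each control period).
- r.snapshot(name): name is "side" or "top" or "wrist"; returns a dict with "image" (420x560x3 uint8, red, green, blue), "fx", "fy", "cx", "cy" (pixels), "rvec" (rotation vector, rad) and "tvec" (3), from world to camera coordinates, as OpenCV has them; the wrist camera has in their place "tool_from_camera" (4x4, takes a point from camera to tool coordinates, whose origin is the TCP and whose axes are the flange's). Camera axes: x right, y down, z forward; pixel columns grow to the right and rows downward; lengths in m; the calibration is good to about 2 mm. A picture is of the moment at which its call begins: read the wrist's pose just before it. There is no depth.
- r.job_done(): hands the job in; it is judged then, once.
The state is a dict: "time": time; "joint_pos": joint angles; "qd": joint speeds; "joint_efforts": joint torques, N m; "ee_pos": TCP position; "eef_rot": TCP orientation; "force": force on the tool from outside, world axes, zero at the start; "moment": the same for the moment, N m; "opening": opening from 0.0 (shut) to 1.0 (fully open); "grasp_force": force on a finger pad.
Only numpy, scipy, OpenCV 4.12 (cv2) and the standard library are available. Lean on these libraries where they do the work, as an engineer would, in place of code of your own. Each camera call takes 0.05 s, during which the arm holds its last target. There are 200 camera calls.

### The job

The tasting is over: with the fingertips, press down the pulled-up yellow caps of the three squeeze bottles until each is fully home, first the tall bottle, then the square middle-height one, last the short wide one. Press lightly; do not lift, shift or tip the bottles, leave everything else on the counter alone, and finish clear of everything.

Things in the scene. Friction and masses are not known exactly. Their poses are not given: they have to be found in the camera images.
- tall: tall slim round squeeze bottle, body 54 mm across, amber with a paper label and a white collar (32 mm across) whose top is 160 mm above the bottle's foot; loose, stands upright on the counter; origin at the centre of its underside, z up; weighs 0.3 to 0.6 kg
- tall_cap_top (a point): centre of the flat top of this bottle's push-pull cap, a yellow knob on the bottle's axis, 18 mm tall in all: a hard ring 24 mm across and 10 mm tall with a springy soft top 21 mm across standing 8 mm above it. The soft top yields about 1 mm for each 2 N, 6 mm at most, and springs back. The point moves with it: about 188 mm above the counter when pulled up, 178 mm when pushed home and let go
- tall_cap (a joint): travel of this cap in m: 0 fully pulled up (open), 0.010 pushed home (closed, knob resting on the collar); starts at 0 to 0.002; slides straight down against about 2 N of friction (so the soft top yields about 1 mm while the cap slides) and stays where it is left
- square: middle-height squeeze bottle with a square body 52 x 52 mm, amber with a paper label and a white collar (32 mm across) whose top is 130 mm above the bottle's foot; loose, stands upright on the counter; origin at the centre of its underside, z up; weighs 0.3 to 0.6 kg
- square_cap_top (a point): centre of the flat top of this bottle's push-pull cap, a yellow knob on the bottle's axis, 18 mm tall in all: a hard ring 24 mm across and 10 mm tall with a springy soft top 21 mm across standing 8 mm above it. The soft top yields about 1 mm for each 2 N, 6 mm at most, and springs back. The point moves with it: about 158 mm above the counter when pulled up, 148 mm when pushed home and let go
- square_cap (a joint): travel of this cap in m: 0 fully pulled up (open), 0.010 pushed home (closed, knob resting on the collar); starts at 0 to 0.002; slides straight down against about 2 N of friction (so the soft top yields about 1 mm while the cap slides) and stays where it is left
- short: short wide round squeeze bottle, body 72 mm across, amber with a paper label and a white collar (32 mm across) whose top is 100 mm above the bottle's foot; loose, stands upright on the counter; origin at the centre of its underside, z up; weighs 0.3 to 0.6 kg
- short_cap_top (a point): centre of the flat top of this bottle's push-pull cap, a yellow knob on the bottle's axis, 18 mm tall in all: a hard ring 24 mm across and 10 mm tall with a springy soft top 21 mm across standing 8 mm above it. The soft top yields about 1 mm for each 2 N, 6 mm at most, and springs back. The point moves with it: about 128 mm above the counter when pulled up, 118 mm when pushed home and let go
- short_cap (a joint): travel of this cap in m: 0 fully pulled up (open), 0.010 pushed home (closed, knob resting on the collar); starts at 0 to 0.002; slides straight down against about 2 N of friction (so the soft top yields about 1 mm while the cap slides) and stays where it is left
- can_a: bystander, loose: small tin, 66 mm across, 75 mm high; origin at the centre of its underside
- jar_a: bystander, loose: jar, 66 mm across, 95 mm high, plain flat lid; origin at the centre of its underside
- can_b: bystander, loose: tin, 74 mm across, 105 mm high; origin at the centre of its underside
- jar_b: bystander, loose: jar, 72 mm across, 105 mm high, plain flat lid; origin at the centre of its underside
- carton: bystander, loose: carton, 60 x 90 x 120 mm high; origin at the centre of its underside
- bowl: bystander, loose: empty white bowl, 110 mm across, 45 mm high; origin at the centre of its underside
- sauce: bystander, loose: sauce bottle with an ordinary screw cap, 58 mm across, 160 mm high; origin at the centre of its underside
There are look-alikes about, which are no part of the job. Leave any blue or purple look-alike of the short alone.

How it is judged:
On the way, in this order (a step that is already met when the one before it is completed fails the run):
1. the tall bottle's cap is pressed down (value of joint tall_cap above 0.007 m), for 0.1 s.
2. then the square bottle's cap is pressed down (value of joint square_cap above 0.007 m), for 0.1 s.
3. then the short bottle's cap is pressed down (value of joint short_cap above 0.007 m), for 0.1 s.
At the end, for the whole second after the job is handed in: all three caps pushed down at least 7 of their 10 mm; the bottles upright (within 0.1 rad), at rest and within 30 mm of where they started; every bystander upright and within 30 mm of its start (value of joint each of tall_cap, square_cap, short_cap above 0.007 m and angle between each of tall, square, short, can_a, jar_a, can_b, jar_b, carton, bowl, sauce's own z axis and vertical below 0.1 rad and distance of each of tall, square, short, can_a, jar_a, can_b, jar_b, carton, bowl, sauce from where it was at the start of the episode below 0.03 m and linear speed of each of tall, square, short below 0.02 m/s); the robot touches nothing.
It fails at once if a squeeze bottle is lifted (foot more than 10 mm off the counter) (height (world z) of any of tall, square, short above 0.01 m).
It fails at once if a squeeze bottle is shifted more than 30 mm or tipped more than 0.3 rad (distance of any of tall, square, short from where it was at the start of the episode above 0.03 m or angle between any of tall, square, short's own z axis and vertical above 0.3 rad).
It fails at once if a bottle or its cap is pressed harder than 25 N (contact force between the fingers and tall above 25 N or contact force between the fingers and square above 25 N or contact force between the fingers and short above 25 N).
It fails at once if something other than the fingers presses on a squeeze bottle (over 3 N) (contact force between the arm and tall above 3 N or contact force between the arm and square above 3 N or contact force between the arm and short above 3 N).
It fails at once if a bystander is shifted more than 30 mm or tipped more than 0.3 rad (distance of any of can_a, jar_a, can_b, jar_b, carton, bowl, sauce from where it was at the start of the episode above 0.03 m or angle between any of can_a, jar_a, can_b, jar_b, carton, bowl, sauce's own z axis and vertical above 0.3 rad).
It also fails if it takes over 45 s, if anything falls off the work surface, if the arm or the gripper's body presses on something with over 40 N, if the wrist force passes 120 N, or if a joint passes its speed limit or range.

## Working session

There is one attempt and no reset: what is moved stays moved. The work goes in short steps, Python scripts to look and compute and a tool call to move; the robot and the scene stay as the last step left them, time stands still between calls to the robot, and variables do not carry over. Pictures are saved under pics/ and viewed, at most 10 in all, crops included, and the job is handed in when it is done.

Besides the shell and the picture viewer there is one more tool, called after ">>>" by a JSON object that holds its "api" and its "payload". jog_arm: Moves the arm, as the interface text tells. Its arguments: {"type":"object","properties":{"steps":{"type":"array"},"hand":{"type":"number"}},"required":["steps"]}

```bash
mkdir -p pics
cat > h.py <<'E'
import numpy as np, cv2
from station import r
def snap(n,f):
    s=r.snapshot(n); cv2.imwrite('pics/'+f,cv2.cvtColor(s['image'],cv2.COLOR_RGB2BGR)); return s
def ray(s,uv):
    R=cv2.Rodrigues(np.array(s['rvec'],float))[0]; t=np.array(s['tvec'],float).ravel()
    d=R.T@np.array([(uv[0]-s['cx'])/s['fx'],(uv[1]-s['cy'])/s['fy'],1]); return -R.T@t,d
def atz(s,uv,z):
    o,d=ray(s,uv); return o+d*(z-o[2])/d[2]
def yellow(s):
    h=cv2.cvtColor(s['image'],cv2.COLOR_RGB2HSV)
    m=cv2.inRange(h,(22,120,120),(35,255,255))
    n,l,st,c=cv2.connectedComponentsWithStats(m)
    return [(st[i].tolist(),c[i].round(1).tolist()) for i in range(1,n) if st[i][4]>15]
E
python3 - <<'E'
from h import *
import pickle
o=r.get_obs();print(o['time'],o['ee_pos'],o['eef_rot'],o['opening'])
S={}
for n in('top','side'):
    S[n]=snap(n,n+'0.png');print(n,ray(S[n],(280,210)),S[n]['fx'],yellow(S[n]))
pickle.dump(S,open('s.pkl','wb'))
a=[cv2.imread(f'pics/{n}0.png') for n in('top','side')]
for n,i in zip(('top','side'),a): cv2.imwrite(f'pics/{n}0b.png',cv2.resize(i,(800,600),interpolation=cv2.INTER_CUBIC))
E
```

```text
0.0 [0.25413088 0.54314067 0.23049766] [-3.14025452e+00 -2.75079240e-04  2.70384672e+00] 0.9996476947355455
top (array([ 0.46141744, -0.00415021,  1.38715096]), array([ 0.06002753, -0.01221342, -0.99814453])) 515.4694661384467 [([278, 125, 10, 10, 79], [282.5, 129.8]), ([311, 182, 22, 22, 383], [321.7, 192.5]), ([272, 185, 8, 8, 49], [275.5, 188.3]), ([388, 216, 8, 8, 44], [391.7, 219.8]), ([275, 233, 8, 8, 52], [278.2, 236.6]), ([167, 234, 8, 9, 57], [170.6, 238.1]), ([311, 278, 8, 9, 52], [314.6, 282.0])]
side (array([-0.01632536, -0.9222477 ,  1.26529318]), array([ 0.38530274,  0.56556759, -0.72950567])) 526.4867205566363 [([307, 0, 6, 5, 16], [309.8, 1.8]), ([294, 1, 259, 175, 10648], [428.7, 81.9]), ([346, 5, 12, 7, 27], [350.9, 8.1]), ([477, 68, 12, 10, 27], [482.5, 72.4]), ([539, 126, 7, 8, 20], [541.9, 129.4]), ([525, 128, 11, 8, 35], [529.6, 131.8]), ([533, 136, 9, 6, 20], [537.3, 138.7]), ([555, 140, 5, 8, 17], [556.8, 143.5]), ([533, 142, 25, 17, 89], [541.7, 148.9]), ([198, 156, 6, 7, 25], [200.2, 158.5]), ([313, 180, 8, 6, 42], [316.8, 182.6]), ([272, 203, 7, 7, 30], [275.2, 205.4]), ([239, 220, 7, 7, 31], [242.1, 222.2]), ([285, 231, 20, 15, 233], [294.4, 237.8]), ([221, 255, 7, 6, 32], [224.0, 257.9]), ([304, 271, 8, 8, 42], [307.4, 274.0])]
```

View pics/top0b.png

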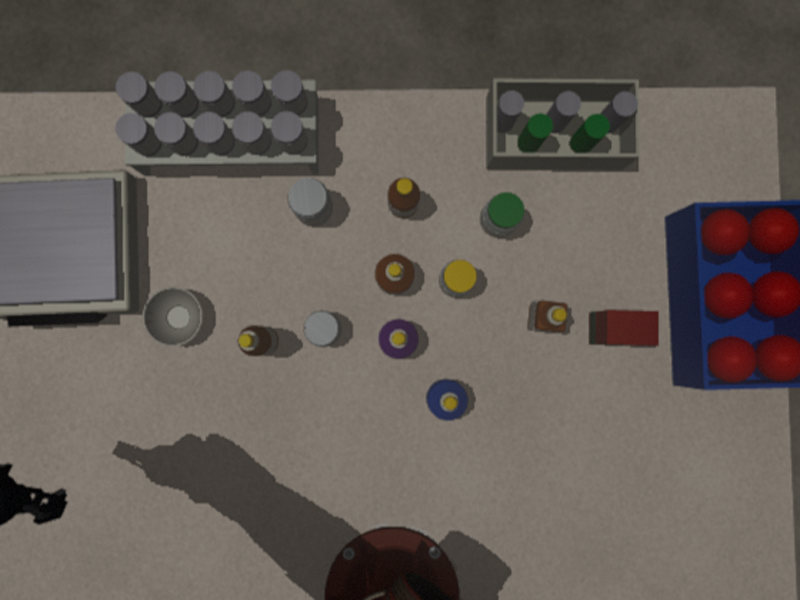

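View pics/side0b.png

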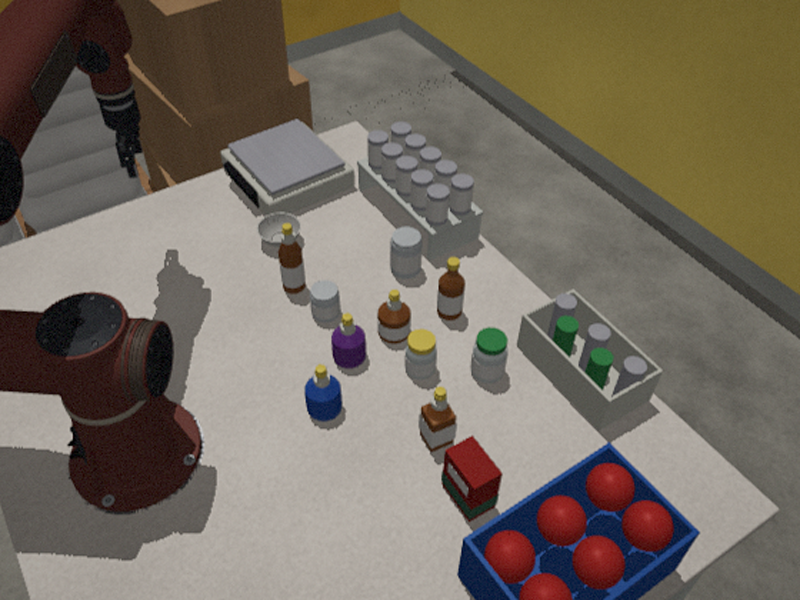

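Yellow-topped candidates (top view, 560x420 px):
- (171,238): slim amber, looks like tall
- (283,130): amber, no collar, so the sauce
- (276,188): wide amber, looks like short
- (392,220): square amber
- (278,237) purple and (315,282) blue: look-alikes
- (322,193): jar with a yellow lid

I'll confirm these with an enlarged crop and triangulate.

Run:
```python
from h import *
import pickle
S=pickle.load(open('s.pkl','rb'))
P={'tall':((170.6,238.1),(200.2,158.5)),'square':((391.7,219.8),(307.4,274)),'short':((275.5,188.3),(275.2,205.4)),'sauce':((282.5,129.8),(316.8,182.6)),'purple':((278.2,236.6),(242.1,222.2))}
for k,(a,b) in P.items():
    o1,d1=ray(S['top'],a);o2,d2=ray(S['side'],b)
    A=np.c_[d1,-d2];s=np.linalg.lstsq(A,o2-o1,rcond=None)[0]
    p,q=o1+d1*s[0],o2+d2*s[1];m=(p+q)/2
    print(k,m.round(4),'gap',np.linalg.norm(p-q).round(4),'r',np.hypot(*m[:2]).round(3))
h={'tall':.184,'square':.154,'short':.124}
for k in h: print(k,atz(S['top'],P[k][0],h[k]).round(4),atz(S['side'],P[k][1],h[k]).round(4))
# neighbours, scaled px -> base
for n,uv,z in [('can_a',(322,328),.075),('jar_a',(460,277),.095),('can_b',(309,200),.105),('jar_b',(506,210),.105),('carton',(632,328),.12),('bowl',(173,316),.045)]:
    print(n,atz(S['top'],np.array(uv)*.7,z).round(3))
i=cv2.imread('pics/side0.png');t=[cv2.resize(i[y-20:y+60,x-40:x+40],(390,290),interpolation=cv2.INTER_CUBIC) for x,y in((200,158),(317,183),(275,205),(307,274))]
cv2.imwrite('pics/crop.png',np.vstack([np.hstack(t[:2]),np.hstack(t[2:])]))
```

```text
tall [0.4699 0.2377 0.179 ] gap 0.0012 r 0.527
square [ 0.5086 -0.287   0.1494] gap 0.0031 r 0.584
short [ 0.5904 -0.0083  0.1162] gap 0.0032 r 0.59
sauce [ 0.7288 -0.0265  0.1544] gap 0.0024 r 0.729
purple [ 0.471  -0.014   0.1175] gap 0.0029 r 0.471
tall [0.4704 0.2364 0.184 ] [0.4671 0.2327 0.184 ]
square [ 0.5098 -0.2867  0.154 ] [ 0.505  -0.2891  0.154 ]
short [ 0.591 -0.009  0.124] [ 0.5848 -0.0139  0.124 ]
can_a [0.492 0.119 0.075]
jar_a [ 0.579 -0.126  0.095]
can_b [0.716 0.139 0.105]
jar_b [ 0.696 -0.208  0.105]
carton [ 0.486 -0.419  0.12 ]
bowl [0.516 0.393 0.045]
```

View pics/crop.png

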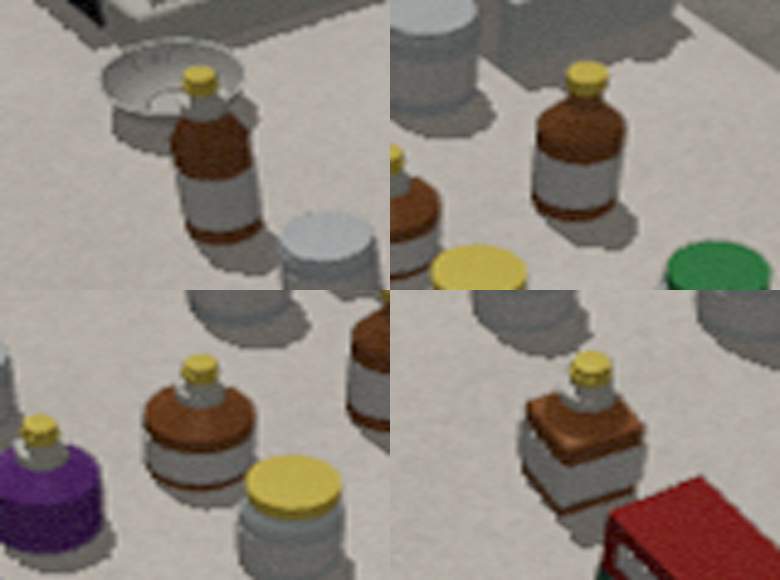

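The crop confirms the identities. Top-left is tall (slim, white collar). Top-right has no collar, so it is the sauce. Bottom-left is the wide amber short, with the purple look-alike beside it. Bottom-right is square, next to the carton. Triangulated heights fit the sizes given. I'll shut the gripper and go over the tall bottle.

>>> {"api": "jog_arm", "payload": {"steps": [{"dp": [-4, -2.3, 0], "roll": 0}, {"dp": [-8, -4.6, 0], "roll": 0}, {"dp": [-12, -6.9, 0], "roll": 0}, {"dp": [-16, -9.2, 0], "roll": 0}, {"dp": [-20, -11.5, 0], "roll": 0}, {"dp": [-24, -13.8, 0], "roll": 0}, {"dp": [-28, -16.1, 0], "roll": 0}, {"dp": [-31, -17.7, 0], "roll": 0}, {"dp": [-32.5, -18.6, 0], "roll": 0}, {"dp": [-32.5, -18.6, 0], "roll": 0}], "hand": 1}}

```text
time: 1.1
ee_pos: [0.4708, 0.2353, 0.2308]
eef_rot: [-3.141, -0.0, 2.701]
force: [-0.6, 1.2, 0.0]
opening: -0.002
grasp_force: 0.0
```

```bash
cat >> h.py <<'E'
from scipy.spatial.transform import Rotation as Ro
def delta(x,y,z):
    o=r.get_obs(); R=Ro.from_euler('xyz',o['eef_rot']).as_matrix()
    print('t',round(o['time'],2),'p',o['ee_pos'].round(4),'F',np.round(o['force'],2),'open',round(o['opening'],2),'dp cm',(100*R.T@(np.array([x,y,z])-o['ee_pos'])).round(2),'q',np.round(o['joint_pos'],2))
E
python3 - <<'E'
from h import *
delta(.470,.2367,.2)
o=r.get_obs();R=Ro.from_euler('xyz',o['eef_rot']).as_matrix()
s=snap('wrist','w1.png');T=np.array(s['tool_from_camera']);print(T.round(3))
# project cap estimate & TCP
for n,p in(('cap',[.470,.2367,.187]),('tcp',o['ee_pos'])):
    c=np.linalg.inv(T)@np.r_[R.T@(np.array(p)-o['ee_pos']),1];print(n,s['fx']*c[0]/c[2]+s['cx'],s['fy']*c[1]/c[2]+s['cy'])
print([y for y in yellow(s) if y[0][4]>60])
E
```

```text
t 1.1 p [0.4708 0.2353 0.2308] F [-0.56  1.18  0.03] open -0.0 dp cm [0.13 0.1  3.08] q [ 0.21 -0.12 -0.13  1.56 -0.    0.66]
[[ 0.002 -0.956 -0.295  0.075]
 [ 1.     0.002  0.001  0.   ]
 [-0.001 -0.295  0.956 -0.142]
 [ 0.     0.     0.     1.   ]]
cap 283.6544883962572 237.98809443022859
tcp 281.73045226389394 278.97809515361774
[([263, 213, 38, 27, 653], [283.4, 226.6])]
```

View pics/w1.png

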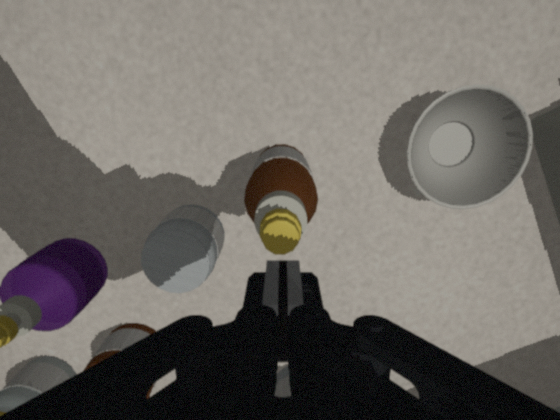

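The cap's top disc is near (282,238), where my estimate projects to (284,238), so the position holds. I'll make a small correction and descend.

>>> {"api": "jog_arm", "payload": {"steps": [{"dp": [-0.1, 0.1, 1], "roll": 0}, {"dp": [0, 0.1, 2], "roll": 0}, {"dp": [0.1, 0.1, 3], "roll": 0}, {"dp": [0.1, 0.1, 3.5], "roll": 0}, {"dp": [0.1, 0.1, 3.8], "roll": 0}, {"dp": [0.1, 0.1, 4.0], "roll": 0}, {"dp": [0.1, 0.1, 4.2], "roll": 0}, {"dp": [0.1, 0.1, 4.4], "roll": 0}, {"dp": [0.1, 0.1, 4.5], "roll": 0}, {"dp": [0.1, 0.1, 4.5], "roll": 0}]}}

```text
time: 2.15
ee_pos: [0.4696, 0.2385, 0.1865]
eef_rot: [3.141, 0.0, 2.704]
force: [0.1, 0.8, 1.6]
opening: -0.002
grasp_force: 0.7
```

>>> {"api": "jog_arm", "payload": {"steps": [{"dp": [0, 0, 0.2], "roll": 0}, {"dp": [0, 0, 0.4], "roll": 0}, {"dp": [0, 0, 0.6], "roll": 0}, {"dp": [0, 0, 0.8], "roll": 0}, {"dp": [0, 0, 0.9], "roll": 0}, {"dp": [0, 0, 1.0], "roll": 0}, {"dp": [0, 0, 1.0], "roll": 0}, {"dp": [0, 0, 1.0], "roll": 0}]}}

```text
time: 2.95
ee_pos: [0.4695, 0.2385, 0.1765]
eef_rot: [3.141, 0.0, 2.704]
force: [0.9, 0.4, 2.8]
opening: 0.002
grasp_force: 1.4
```

>>> {"api": "jog_arm", "payload": {"steps": [{"dp": [0, 0, 0.1], "roll": 0}, {"dp": [0, 0, 0.2], "roll": 0}, {"dp": [0, 0, 0.3], "roll": 0}, {"dp": [0, 0, 0.3], "roll": 0}]}}

```text
time: 3.35
ee_pos: [0.4697, 0.2386, 0.1739]
eef_rot: [3.141, 0.001, 2.704]
force: [0.3, -0.2, 7.9]
opening: -0.001
grasp_force: 4.0
```

Force of 7.9 N at 4 mm of yield means the tall cap is home. I'll rise and travel to the square bottle.

>>> {"api": "jog_arm", "payload": {"steps": [{"dp": [0, 0, -1], "roll": 0}, {"dp": [0, 0, -3], "roll": 0}, {"dp": [0, 0, -6], "roll": 0}, {"dp": [-1.9, -3.5, -6], "roll": 0}, {"dp": [-3.9, -7, -6], "roll": 0}, {"dp": [-5.9, -10.5, -6], "roll": 0}, {"dp": [-7.9, -14, -6], "roll": 0}, {"dp": [-9.8, -17.5, -6], "roll": 0}, {"dp": [-11.8, -21, -6], "roll": 0}, {"dp": [-13.7, -24.5, -6], "roll": 0}]}}

```text
time: 4.35
ee_pos: [0.4892, -0.043, 0.2333]
eef_rot: [3.141, -0.001, 2.704]
force: [0.3, 0.3, -0.6]
opening: -0.002
grasp_force: 0.0
```

>>> {"api": "jog_arm", "payload": {"steps": [{"dp": [-1.9, -3.5, 0], "roll": 0}, {"dp": [-3.9, -7, 0], "roll": 0}, {"dp": [-5.9, -10.5, 0], "roll": 0}, {"dp": [-7.9, -14, 0], "roll": 0}, {"dp": [-9.8, -17.5, 0], "roll": 0}, {"dp": [-11.3, -20, 0], "roll": 0}, {"dp": [-12.1, -21.5, 0], "roll": 0}, {"dp": [-12.1, -21.5, 0], "roll": 0}, {"dp": [-12.1, -21.5, 0], "roll": 0}]}}

```text
time: 5.25
ee_pos: [0.5079, -0.2866, 0.2332]
eef_rot: [3.141, -0.001, 2.704]
force: [0.3, 0.9, -0.8]
opening: 0.006
grasp_force: 0.0
```

```bash
cat >> h.py <<'E'
def near(x,y,z,f):
    delta(x,y,z)
    o=r.get_obs();R=Ro.from_euler('xyz',o['eef_rot']).as_matrix()
    s=snap('wrist',f);T=np.array(s['tool_from_camera'])
    c=np.linalg.inv(T)@np.r_[R.T@(np.array([x,y,z])-o['ee_pos']),1];print('cap top at px',s['fx']*c[0]/c[2]+s['cx'],s['fy']*c[1]/c[2]+s['cy'])
    print([y for y in yellow(s) if y[0][4]>60])
E
python3 -c "
from h import *
near(.509,-.287,.157,'w2.png')"
```

```text
t 5.25 p [ 0.5079 -0.2866  0.2332] F [ 0.3   0.87 -0.76] open 0.01 dp cm [-0.12  0.01  7.62] q [-0.74  0.05  0.05  1.57  0.   -0.3 ]
cap top at px 282.00485200218094 222.5534694011402
[([472, 154, 74, 71, 4068], [508.7, 189.2]), ([265, 199, 34, 30, 779], [282.7, 213.5])]
```

View pics/w2.png

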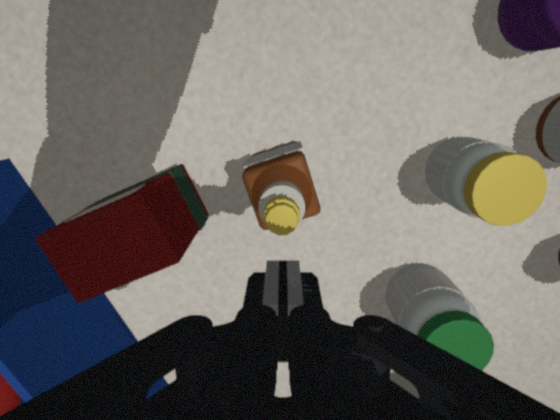

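The square cap's disc is near (282,219), predicted (282,222): within 2 mm. Going straight down.

>>> {"api": "jog_arm", "payload": {"steps": [{"dp": [0, 0, 2], "roll": 0}, {"dp": [0, 0, 4], "roll": 0}, {"dp": [0, 0, 6], "roll": 0}, {"dp": [0, 0, 7], "roll": 0}, {"dp": [0, 0, 7.4], "roll": 0}, {"dp": [0, 0, 7.6], "roll": 0}, {"dp": [0, 0, 7.8], "roll": 0}, {"dp": [0, 0, 8.0], "roll": 0}, {"dp": [0, 0, 8.2], "roll": 0}, {"dp": [0, 0, 8.2], "roll": 0}]}}

```text
time: 6.3
ee_pos: [0.5082, -0.2875, 0.1514]
eef_rot: [3.141, 0.0, 2.704]
force: [0.4, 1.2, 1.1]
opening: -0.0
grasp_force: 0.8
```

>>> {"api": "jog_arm", "payload": {"steps": [{"dp": [0, 0, 0.2], "roll": 0}, {"dp": [0, 0, 0.3], "roll": 0}, {"dp": [0, 0, 0.4], "roll": 0}, {"dp": [0, 0, 0.5], "roll": 0}, {"dp": [0, 0, 0.5], "roll": 0}]}}

```text
time: 6.8
ee_pos: [0.5082, -0.2875, 0.1464]
eef_rot: [3.141, 0.0, 2.704]
force: [1.4, 1.9, 2.9]
opening: -0.001
grasp_force: 1.6
```

>>> {"api": "jog_arm", "payload": {"steps": [{"dp": [0, 0, 0.1], "roll": 0}, {"dp": [0, 0, 0.2], "roll": 0}, {"dp": [0, 0, 0.25], "roll": 0}, {"dp": [0, 0, 0.25], "roll": 0}]}}

```text
time: 7.2
ee_pos: [0.5083, -0.2876, 0.1444]
eef_rot: [-3.142, 0.001, 2.704]
force: [0.1, 1.6, 7.7]
opening: 0.0
grasp_force: 3.6
```

Square is home too. On to the short one.

>>> {"api": "jog_arm", "payload": {"steps": [{"dp": [0, 0, -1], "roll": 0}, {"dp": [0, 0, -4], "roll": 0}, {"dp": [0, 0, -8], "roll": 0}, {"dp": [0.6, 4, -8], "roll": 0}, {"dp": [1.2, 8, -8], "roll": 0}, {"dp": [1.8, 12, -8], "roll": 0}, {"dp": [2.4, 16, -8], "roll": 0}, {"dp": [3, 20, -8], "roll": 0}, {"dp": [3.6, 24, -8], "roll": 0}, {"dp": [4.2, 28, -8], "roll": 0}]}}

```text
time: 8.2
ee_pos: [0.5887, -0.0147, 0.224]
eef_rot: [-3.141, -0.0, 2.704]
force: [0.6, -0.1, 0.4]
opening: 0.002
grasp_force: 0.0
```

>>> {"api": "jog_arm", "payload": {"steps": [{"dp": [0.1, 0.8, 1], "roll": 0}, {"dp": [0.1, 0.8, 3], "roll": 0}, {"dp": [0.1, 0.8, 3], "roll": 0}]}}

```text
time: 8.5
ee_pos: [0.5897, -0.0081, 0.1909]
eef_rot: [-3.14, -0.004, 2.704]
force: [-0.6, -0.2, -0.4]
opening: -0.002
grasp_force: 0.0
```

```bash
python3 -c "
from h import *
near(.591,-.009,.127,'w3.png')"
```

```text
t 8.5 p [ 0.5897 -0.0081  0.1909] F [-0.61 -0.25 -0.38] open -0.0 dp cm [-0.18 -0.01  6.39] q [-0.24  0.07 -0.01  1.49 -0.    0.2 ]
cap top at px 281.6246859953308 230.36967951532165
[([149, 11, 47, 47, 1554], [171.5, 32.4]), ([263, 204, 35, 28, 662], [280.9, 218.5])]
```

View pics/w3.png

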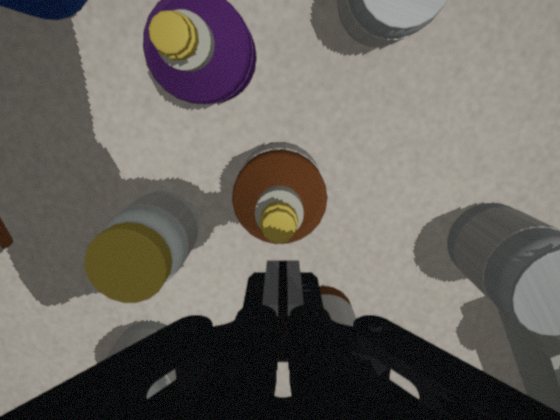

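The wide amber bottle's cap disc is near (279,226), predicted (282,230), with purple further off at (174,35). I'll nudge about 1 mm and press.

>>> {"api": "jog_arm", "payload": {"steps": [{"dp": [0, -0.1, 2], "roll": 0}, {"dp": [0, -0.1, 4], "roll": 0}, {"dp": [0, -0.1, 5.5], "roll": 0}, {"dp": [0, -0.1, 6.2], "roll": 0}, {"dp": [0, -0.1, 6.4], "roll": 0}, {"dp": [0, -0.1, 6.6], "roll": 0}, {"dp": [0, -0.1, 6.8], "roll": 0}, {"dp": [0, -0.1, 7.0], "roll": 0}, {"dp": [0, -0.1, 7.2], "roll": 0}, {"dp": [0, -0.1, 7.2], "roll": 0}]}}

```text
time: 9.55
ee_pos: [0.591, -0.0094, 0.122]
eef_rot: [3.141, 0.001, 2.704]
force: [1.7, -0.1, 2.0]
opening: 0.001
grasp_force: 0.8
```

>>> {"api": "jog_arm", "payload": {"steps": [{"dp": [0, 0, 0.1], "roll": 0}, {"dp": [0, 0, 0.2], "roll": 0}, {"dp": [0, 0, 0.3], "roll": 0}, {"dp": [0, 0, 0.3], "roll": 0}]}}

```text
time: 9.95
ee_pos: [0.5907, -0.0093, 0.1187]
eef_rot: [3.141, -0.0, 2.704]
force: [1.8, -0.8, 1.7]
opening: -0.002
grasp_force: 0.8
```

>>> {"api": "jog_arm", "payload": {"steps": [{"dp": [0, 0, 0.1], "roll": 0}, {"dp": [0, 0, 0.2], "roll": 0}, {"dp": [0, 0, 0.3], "roll": 0}, {"dp": [0, 0, 0.4], "roll": 0}, {"dp": [0, 0, 0.45], "roll": 0}, {"dp": [0, 0, 0.45], "roll": 0}]}}

```text
time: 10.55
ee_pos: [0.5908, -0.0093, 0.1148]
eef_rot: [3.141, 0.0, 2.704]
force: [-1.3, 0.1, 6.5]
opening: -0.002
grasp_force: 3.2
```

>>> {"api": "jog_arm", "payload": {"steps": [{"dp": [0, 0, -1], "roll": 0}, {"dp": [0, 0, -4], "roll": 0}, {"dp": [0, 0, -8], "roll": 0}, {"dp": [0, 0, -12], "roll": 0}, {"dp": [0, 0, -15], "roll": 0}, {"dp": [0, 0, -16], "roll": 0}, {"dp": [0, 0, -16], "roll": 0}, {"dp": [0, 0, -16], "roll": 0}]}}

```text
time: 11.35
ee_pos: [0.5904, -0.0092, 0.2728]
eef_rot: [-3.141, -0.002, 2.704]
force: [0.4, 0.0, 0.1]
opening: -0.001
grasp_force: 0.0
```

Run:
```python
from h import *
delta(.59,-.01,.28)
s=snap('side','side1.png');print([y[1] for y in yellow(s) if y[0][4]<60])
i=cv2.imread('pics/side1.png')
cv2.imwrite('pics/side1b.png',cv2.resize(i[80:380,120:520],(800,600),interpolation=cv2.INTER_CUBIC))
```

```text
t 11.35 p [ 0.5904 -0.0092  0.2728] F [0.42 0.04 0.15] open -0.0 dp cm [ 0.   -0.09 -0.72] q [-0.24  0.09  0.16  1.64  0.    0.2 ]
[[497.5, 15.2], [516.9, 28.5], [530.8, 41.8], [536.5, 61.6], [528.4, 66.6], [200.2, 161.1], [316.8, 182.8], [275.2, 207.2], [242.1, 222.3], [307.4, 276.3]]
```

View pics/side1b.png

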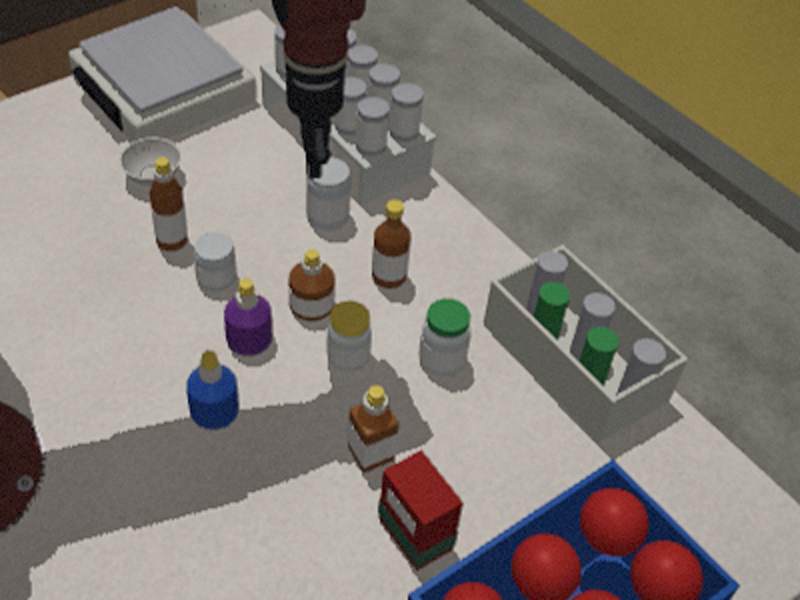

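The picture shows all three caps seated low: tall at crop (163,165), short (312,258), square (376,395). Each moved down about 2 px or more, the bottles stand upright, bystanders are unmoved and the arm is clear. The force and height readings agree with fully home.

```bash
python3 -c "
from station import r
print(r.job_done())"
```

```text
the job is handed in; nothing more can be done
None
```

I pressed the three caps home in order (tall, square, short) at no more than about 8 N in the readings, with no bottle or bystander visibly moved and the arm clear, and handed the job in at about 11.4 s; no verdict was returned.

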